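# Stagger washed specimen trays on the drying stand

### The job

Put the two empty washed trays up to dry on the white drying stand as a staggered stack, lengthwise along the stand: first the yellow tray, stepped away from the stand's orange end so that the 25 mm orange band is left just uncovered, then the green tray on top of the yellow one, stepped back the other way by the same 25 mm. Each tray should lie flat on the end lips of the one below, squarely in line with it and centred across it. Set the trays down rather than dropping them, and leave the blue tray, which is in use, where it is.

Things in the scene. Friction and masses are not known exactly. Their poses are not given: they have to be found in the camera images.
- stand: White drying stand, fixed to the bench: a tray shape 160 mm long, 60 mm wide, whose flat top rim lies 45 mm above the bench. A flat lip 40 mm long at each end, across the full width, with an open trough 80 mm long between; side walls 4 mm thick, flush with the lips. Origin on the bench under its centre; x runs along its length towards the end whose outermost 25 mm are banded orange, y across, z up. It may stand at any yaw.
- tray_yellow: Loose empty yellow plastic tray, 160 mm long, 60 mm wide, 30 mm tall, about 0.1 kg, standing flat on the bench. Flat underside; flat end lips 40 mm long and side walls 4 mm thick, all flush at the top; trough 80 mm long between. Origin at the centre of its underside; x along its length, y across, z up. Both ends alike. It can be gripped across its 60 mm width at mid-length, on the outside of its side walls.
- tray_green: Loose empty green plastic tray, otherwise the same as the yellow one: 160 x 60 x 30 mm, same lips, origin and axes.
- tray_blue: Loose blue tray of the same shape, 160 x 60 x 30 mm, same origin and axes, with two blue-capped orange vials lying in its trough: in use, to be left alone.
Mind the look-alikes: they are no part of the job. What is shaped like the tray_green but pink or red is not meant.

How it is judged:
By the outcome, as a careful person would: the job done as asked, in the order asked, and still so for the second after the job is handed in, with the robot touching nothing.
It also fails if it takes over 61 s, if anything falls off the work surface, if the arm or the gripper's body presses on something with over 40 N, if the wrist force passes 120 N, or if a joint passes its speed limit or range.

### The arm

A 6-joint arm with a two-finger parallel gripper is mounted at the origin on the work surface. World frame = base frame: x ahead of the robot, y to its left, z up, the work surface at z = 0. Lengths are in m, angles in rad, forces in N, time in s.
With the tool pointing down it reaches from about 0.275 to 1 m from the base axis. Payload 8.4 kg.
Tool frame: the origin (TCP) lies midway between the tips of the shut fingers; the grasp point (between the pads) lies bot.hold_point_z behind it (bot.hold_point_z is the distance from the TCP to the grasp point, in m); z points along the fingers, y is the line along which they close (so a half turn about z gives the same grasp; the last joint's range is limited). The gripper opens to 85 mm and grips with 20 to 120 N. Pads are 22 mm wide; open, the fingers measure 114 mm over their backs; the gripper's body (76 mm by 85 mm) begins 54 mm behind the grasp point. The pads swing forward as they close: fully open they stand 13 mm farther back than shut.
Start: joints at [-1.222, 0.353, 1.633, -0, 1.155, -0.002], TCP at [0.215, -0.587, 0.231] pointing down, gripper open.
Joint ranges: [-2.63, 2.63], [-0.92, 2.1], [0.06, 2.66], [-1.3, 4.44], [0, 2.69], [-3.02, 3.02]. Speed limits (rad/s): [2.22, 2.22, 2.79, 3.14, 3.14, 3.14].

### API

Orientations are given as a 3x3 rotation matrix whose columns are the frame's x, y, z axes.
In Python, from cell import bot gives the robot as it stands.
- The arm moves only by the shell command python3 -m crank 'ROWS' [FORCE]. ROWS is a JSON object of lists of equal length, an entry for each row: "grip": the opening, from -1 (shut) to 1 (fully open); "delta_pos": the shift along the tool's x, y, z in cm, a list of three; "rot": the turn, a rotation vector about the tool's x, y, z in rad, a list of three. A call has exactly 10 rows; each row shifts and turns the commanded pose from where the row before left it, along the tool's axes as they then stand; what a row does not reach is not made up. A row lasts 1/12 s, in which the tool goes at most 41.7 mm and 7.16 degrees, less where a joint would pass 70% of its speed; a pose out of reach is approached as far as the arm can. A call with a gripper value outside its range is refused whole. The fingers move at their own pace and stop on an object; FORCE is the grip in N (left out, the last holds). Time passes only in rows, so rows that do not move let the fingers close, or fill a call up. It gives the time, the measured TCP pose, the force, the opening and the grip force at its end, in the units of the state.
- bot.get_obs(): the state, without advancing time (a new reading comes with each control period).
- bot.grab_frame(name): name is "scene" or "top" or "wrist"; returns the picture (480x640x3 uint8, red, green, blue); there is no depth.
- bot.camera_params(name): a dict with "mtx" (3x3 intrinsics, pixels), "position" and "rotation" of the camera in the world. Camera axes: x right, y up, looking along -z (the intrinsics and any distortion apply to the point x, -y, -z); pixel columns grow to the right and rows downward; lengths in m; the calibration is good to about 2 mm. A picture is of the moment at which its call begins: read the wrist's pose just before it. camera_params takes no time and is no camera call; for the wrist camera it gives the pose at the moment of the call.
- bot.job_done(): hands the job in; it is judged then, once.
Trained networks look in the newest picture that a camera, given by its name, has taken for a name from the list of things; names that differ only in an ending like _2 or _b are one class to them, and where a whole thing is asked for, a point or a joint stands for the part that bears it (a point fixed in the world has none). Each returns a list of dicts, best first, with "confidence" (0 to 1); they miss things now and then, are a little off and sometimes report something else, mostly with a low value. They report only what shows in the picture. A call takes as long as a camera call. They do not tell look-alikes from the thing itself.
- bot.recognise(camera, name): "extent" ([left, top, right, bottom] in pixels, round what is visible of it).
- bot.landmark_of(camera, name): "uv" ([column, row] in pixels: a listed point, or the origin of a listed thing).
The state is a dict: "time_s": time; "joint_positions": joint angles; "dq": joint speeds; "effort": joint torques, N m; "tcp_pos": TCP position; "orientation": TCP orientation; "wrist_force": force on the tool from outside, world axes, zero at the start; "ft_torque": the same for the moment, N m; "width": finger opening in m; "grasp_force": force on a finger pad.
Only numpy, scipy, OpenCV 4.12 (cv2) and the standard library are available. Lean on these libraries where they do the work, as an engineer would, in place of code of your own. Each camera call takes 0.05 s, during which the arm holds its last target. There are 200 camera calls.

## Working session

There is one attempt and no reset: what is moved stays moved. The work goes in short steps, Python scripts to look and compute and a shell command to move; the robot and the scene stay as the last step left them, time stands still between calls to the robot, and variables do not carry over. Pictures are saved under pics/ and viewed, at most 10 in all, crops included, and the job is handed in when it is done.

```bash
mkdir -p pics; ls; python3 - <<'E'
from cell import bot
import cv2
for c in("top","scene"):
    im=bot.grab_frame(c); cv2.imwrite(f"pics/{c}0.png",im[:,:,::-1])
    p=bot.camera_params(c); print(c,p)
    for n in("stand","tray_yellow","tray_green","tray_blue"):
        print(n,[(r["uv"],round(r["confidence"],2)) for r in bot.landmark_of(c,n)])
o=bot.get_obs();print(o["time_s"],o["tcp_pos"],o["orientation"],o["width"],bot.hold_point_z)
E
```

```text
pics
top {'mtx': array([[531.77595002,   0.        , 324.39976725],
       [  0.        , 531.77595002, 240.83881753],
       [  0.        ,   0.        ,   1.        ]]), 'position': array([0.40292178, 0.17730181, 1.07353258]), 'rotation': array([[-0.00562572,  0.99915382, -0.04074292],
       [-0.9997213 , -0.00468541,  0.02313794],
       [ 0.02292746,  0.04086173,  0.99890172]])}
stand [([529.5, 178.8], 0.77)]
tray_yellow [([301.7, 229.5], 0.79), ([527.7, 180.3], 0.67)]
tray_green [([229.5, 199.1], 0.89), ([240.8, 304.9], 0.79), ([110.4, 299.7], 0.73), ([451.9, 282.8], 0.69), ([303.0, 227.0], 0.6)]
tray_blue [([377.0, 207.3], 0.86), ([229.5, 198.7], 0.67)]
scene {'mtx': array([[612.2727952 ,   0.        , 319.39972354],
       [  0.        , 612.2727952 , 245.98041082],
       [  0.        ,   0.        ,   1.        ]]), 'position': array([ 1.29359136, -0.51939862,  0.79629983]), 'rotation': array([[ 0.64823042, -0.42078112,  0.63461844],
       [ 0.76124279,  0.37729294, -0.52740824],
       [-0.01751363,  0.82498078,  0.56488935]])}
stand [([164.3, 397.8], 0.78)]
tray_yellow [([336.0, 262.3], 0.69)]
tray_green [([400.7, 182.7], 0.84), ([326.2, 215.9], 0.74), ([181.0, 298.3], 0.69), ([401.2, 250.1], 0.6)]
tray_blue [([289.0, 301.3], 0.84)]
0.5 [ 0.21476305 -0.58691553  0.23125123] [[ 9.39110800e-01  3.43614472e-01 -7.04100906e-06]
 [ 3.43614471e-01 -9.39110795e-01  9.74122212e-05]
 [ 2.68599613e-05 -9.39002616e-05 -9.99999995e-01]] 0.08509268617806302 0.0187
```

View pics/top0.png

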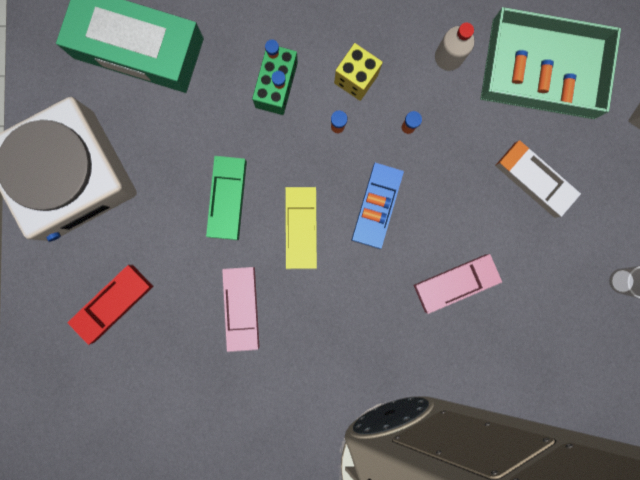

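View pics/scene0.png

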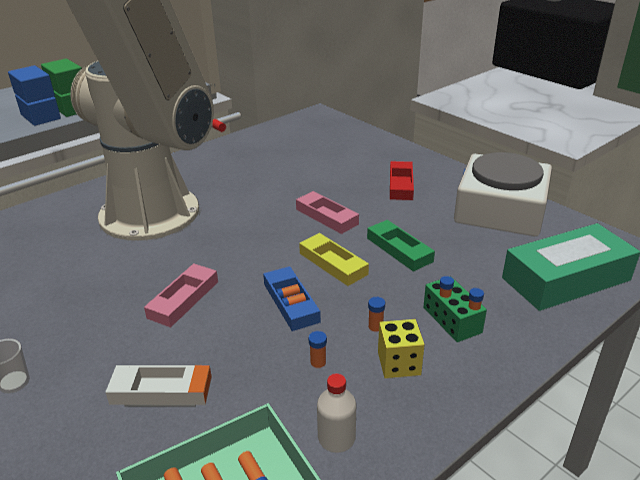

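Top view: the yellow tray is at (301,228) and the green tray at (227,198). The stand is at (540,179), with its orange end at (514,155). Possible confusions are the pinks at (240,309) and (458,284), red at (110,304), blue in use at (378,205), the green rack at (276,78) and green box at (130,40), and the yellow block at (358,70). I'll fit the known boxes to the silhouettes in both cameras.

```bash
cat > h.py <<'E'
import numpy as np, cv2
from cell import bot
from scipy.optimize import minimize
def proj(P,cp):
    c=(np.asarray(P)-cp["position"])@cp["rotation"]; c=c*[1,-1,-1]
    q=c@np.asarray(cp["mtx"]).T; return q[:,:2]/q[:,2:]
def ray(uv,cp,z):
    d=np.linalg.solve(cp["mtx"],[*uv,1.])*[1,-1,-1]; d=cp["rotation"]@d
    return cp["position"]+d*(z-cp["position"][2])/d[2]
def mask(im,lo,hi,uv):
    """colour mask (HSV), the blob nearest to uv, hull-filled"""
    m=cv2.inRange(cv2.cvtColor(im,cv2.COLOR_RGB2HSV),lo,hi)
    cs=[c for c in cv2.findContours(m,cv2.RETR_EXTERNAL,cv2.CHAIN_APPROX_NONE)[0] if cv2.contourArea(c)>150]
    c=max(cs,key=lambda c:cv2.pointPolygonTest(cv2.convexHull(c),tuple(map(float,uv)),True))
    o=np.zeros_like(m); cv2.fillPoly(o,[cv2.convexHull(c)],255); return o
def box(x,y,a,z0,z1):
    s=np.array([[i*.08,j*.03] for i in(1,-1) for j in(1,-1)])
    R=np.array([[np.cos(a),-np.sin(a)],[np.sin(a),np.cos(a)]]); b=s@R.T+[x,y]
    return np.vstack([np.c_[b,[z]*4] for z in(z0,z1)])
def fit(obs,z0,z1,x0):
    """obs: list of (mask, camera params)"""
    bl=[(cv2.GaussianBlur(m,(0,0),1.0).astype(float)/255,c) for m,c in obs]
    def cost(v):
        e=0
        for m,c in bl:
            h=cv2.convexHull(proj(box(*v,z0,z1),c).astype(np.float32))
            r=np.zeros(m.shape,np.uint8)
            cv2.fillPoly(r,[np.round(h*64).astype(np.int32)],255,cv2.LINE_AA,6)
            e+=np.abs(cv2.GaussianBlur(r,(0,0),1.0)/255.-m).sum()/m.sum()
        return e
    best=min((minimize(cost,[x0[0],x0[1],a],method="Nelder-Mead",options=dict(initial_simplex=np.array([x0[0],x0[1],a])+np.array([[0,0,0],[.02,0,0],[0,.02,0],[0,0,.3]]),xatol=1e-5,fatol=1e-6,maxiter=600)) for a in np.arange(0,np.pi,.4)),key=lambda r:r.fun)
    return best.x,best.fun
COL=dict(yellow=((22,90,70),(35,255,255)),green=((50,150,50),(75,255,255)),blue=((100,120,60),(120,255,255)))
E
cat > m.py <<'E'
from h import *
ims={c:cv2.imread(f"pics/{c}0.png")[:,:,::-1].copy() for c in("top","scene")}
cps={c:bot.camera_params(c) for c in ims}
seed=dict(yellow=((301,228),(335,258)),green=((227,198),(400,245)),stand=((540,179),(160,385)))
for n,(a,b) in seed.items():
    z1=.045 if n=="stand" else .03
    ob=[]
    for c,uv in(("top",a),("scene",b)):
        im=ims[c]
        if n=="stand":
            k=im.copy(); hsv=cv2.cvtColor(im,cv2.COLOR_RGB2HSV)
            m=cv2.bitwise_or(cv2.inRange(hsv,(0,0,135),(179,60,255)),cv2.inRange(hsv,(5,150,90),(17,255,255)))
            t=np.dstack([m*0+60,m*0+200,m]); m=mask(cv2.cvtColor(t.astype(np.uint8),cv2.COLOR_HSV2RGB),(0,0,100),(179,255,255),uv)
        else: m=mask(im,*COL[n],uv)
        ob.append((m,cps[c]))
    x0=ray(a,cps["top"],z1)
    for o in(ob,ob[:1],ob[1:]):
        v,f=fit(o,0,z1,x0); print(n,v.round(4),np.degrees(v[2]).round(2),round(f,3))
print(ray((514,155),cps["top"],.045), ray((560,200),cps["top"],.045))
E
python3 m.py
```

```text
yellow [0.4716 0.2006 3.1392] 179.86 0.08
yellow [0.4722 0.1997 0.0175] 1.0 0.036
yellow [0.4718 0.2015 3.146 ] 180.26 0.028Traceback (most recent call last):
  File "m.py", line 14, in <module>
    else: m=mask(im,*COL[n],uv)
            ~~~~^^^^^^^^^^^^^^^
  File "h.py", line 14, in mask
    c=max(cs,key=lambda c:cv2.pointPolygonTest(cv2.convexHull(c),tuple(map(float,uv)),True))
ValueError: max() iterable argument is empty
```

```bash
sed -i 's/green=((50,150,50),(75/green=((50,140,40),(85/' h.py
python3 -c "
import cv2
for c,l in(('top',[(235,165),(227,235),(540,200),(480,200)]),('scene',[(400,225),(425,250),(120,370),(120,398),(200,400)])):
    h=cv2.cvtColor(cv2.imread(f'pics/{c}0.png'),cv2.COLOR_BGR2HSV); print(c,[h[v,u].tolist() for u,v in l])
"
python3 m.py
```

```text
top [[71, 137, 195], [70, 127, 211], [15, 33, 92], [124, 15, 120]]
scene [[120, 19, 118], [71, 156, 150], [60, 7, 209], [19, 25, 111], [19, 25, 111]]
yellow [0.4716 0.2006 3.1392] 179.86 0.08
yellow [0.4722 0.1997 0.0175] 1.0 0.036
yellow [0.4718 0.2015 3.146 ] 180.26 0.028
green [ 0.5294  0.3497 -0.126 ] -7.22 2.429
green [0.7796 0.2488 6.0451] 346.36 0.379
green [ 0.5295  0.3497 -0.1357] -7.78 0.062
stand [ 0.5661 -0.2714  0.8368] 47.95 1.024
stand [ 0.5685 -0.2746  0.8846] 50.68 0.244
stand [ 0.5354 -0.2566  3.9505] 226.34 0.639
[ 0.61196579 -0.22019439  0.045     ] [ 0.52291223 -0.3094309   0.045     ]
```

```bash
sed -i 's/green=((50,140,40)/green=((55,100,40)/' h.py
sed -i 's/cv2.inRange(hsv,(0,0,135),(179,60,255))/cv2.inRange(hsv,(0,0,150),(179,60,255))/; s/cv2.inRange(hsv,(5,150,90),(17,255,255))/cv2.inRange(hsv,(3,10,40),(60,255,255))/' m.py
sed -i 's/        ob.append/        print(n,c,cv2.boundingRect(m))\n        ob.append/' m.py
python3 m.py
python3 -c "
import cv2,numpy as np
a=cv2.imread('pics/top0.png'); cv2.imwrite('pics/crop.png',np.hstack([cv2.resize(a[140:280,200:340],(400,400)),cv2.resize(a[130:230,490:590],(400,400))]))"
```

```text
yellow top (285, 187, 32, 82)
yellow scene (299, 233, 70, 53)
yellow [0.4716 0.2006 3.1392] 179.86 0.08
yellow [0.4722 0.1997 0.0175] 1.0 0.036
yellow [0.4718 0.2015 3.146 ] 180.26 0.028
green top (206, 156, 40, 84)
green scene (367, 220, 68, 51)
green [ 0.5314  0.349  -0.1014] -5.81 0.098
green [ 0.5324  0.3484 -0.08  ] -4.58 0.051
green [0.5297 0.3504 3.0227] 173.19 0.036
stand top (495, 140, 86, 77)
stand scene (106, 365, 106, 42)
stand [ 0.5663 -0.2712  0.8373] 47.97 0.26
stand [ 0.5687 -0.2735  3.9783] 227.94 0.078
stand [ 0.5594 -0.2675  0.7982] 45.73 0.124
[ 0.61196579 -0.22019439  0.045     ] [ 0.52291223 -0.3094309   0.045     ]
```

View pics/crop.png

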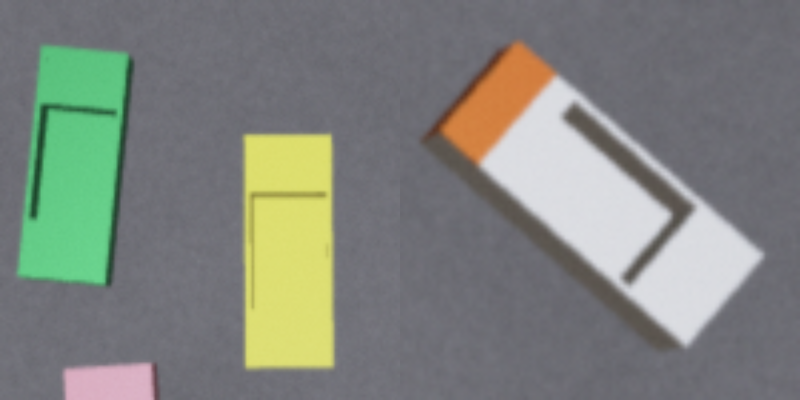

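The crop confirms the choice: green on the left, yellow in the middle, and the white stand with its orange band at its upper-left end. Next I'll look at the stand from the wrist camera on the way over.

```bash
cat >> h.py <<'E'
def plan(x,y,z,yaw):
    """yaw: world angle of tool x (rad), mod pi; prints tool shift in cm, then turn about tool z"""
    o=bot.get_obs(); R=np.array(o["orientation"]); d=R.T@(np.array([x,y,z])-o["tcp_pos"])*100
    cur=np.arctan2(R[1,0],R[0,0]); t=(cur-yaw+np.pi/2)%np.pi-np.pi/2
    print("shift cm",d.round(2),"turn z",round(t,3),"| q6",round(o["joint_positions"][5],2),"tilt",R[:2,2].round(3),"tcp",np.round(o["tcp_pos"],4),"t",round(o["time_s"],2))
E
python3 - <<'E'
from h import *
o=bot.get_obs();c=bot.camera_params("wrist");R=np.array(o["orientation"])
print(R.T@(c["position"]-o["tcp_pos"]),R.T@c["rotation"],c["mtx"])
plan(.54,-.30,.25,.837)
E
```

```text
[ 0.06619661  0.0004405  -0.14185988] [[-2.49823557e-04  9.64794736e-01  2.63003908e-01]
 [ 9.99999185e-01  5.70422826e-04 -1.14263544e-03]
 [-1.25243209e-03  2.63003408e-01 -9.64794091e-01]] [[344.46652898   0.         323.15373783]
 [  0.         344.46652898 239.17214794]
 [  0.           0.           1.        ]]
shift cm [ 40.4  -15.77  -1.87] turn z -0.486 | q6 -0.0 tilt [-0.  0.] tcp [ 0.2148 -0.5869  0.2313] t 0.5
```

```bash
python3 -c "
from h import *
plan(.566,-.272,.17,.837)"
```

```text
shift cm [ 43.81 -17.5    6.13] turn z -0.486 | q6 -0.0 tilt [-0.  0.] tcp [ 0.2148 -0.5869  0.2313] t 0.5
```

```bash
python3 -m crank '{"grip":[1,1,1,1,1,1,1,1,1,1],"delta_pos":[[3.1,-1.25,0],[3.1,-1.25,0],[3.1,-1.25,0],[3.1,-1.25,0.5],[3.1,-1.25,0.5],[3.1,-1.25,0.5],[3.1,-1.25,0.5],[3.1,-1.25,0.5],[3.1,-1.25,0.5],[3.1,-1.25,0.5]],"rot":[[0,0,0],[0,0,0],[0,0,0],[0,0,0],[0,0,0],[0,0,0],[0,0,0],[0,0,0],[0,0,0],[0,0,0]]}'
python3 -m crank '{"grip":[1,1,1,1,1,1,1,1,1,1],"delta_pos":[[3.1,-1.25,0.5],[3.1,-1.25,0.5],[3.1,-1.25,0.5],[3.1,-1.25,0.5],[0,0,0],[0,0,0],[0,0,0],[0,0,0],[0,0,0],[0,0,0]],"rot":[[0,0,0],[0,0,0],[0,0,0],[0,0,0],[0,0,-0.1],[0,0,-0.1],[0,0,-0.1],[0,0,-0.1],[0,0,-0.086],[0,0,0]]}'
python3 - <<'E'
from h import *
plan(.566,-.272,.17,.837)
cp=bot.camera_params("wrist"); im=bot.grab_frame("wrist"); cv2.imwrite("pics/w1.png",im[:,:,::-1])
np.savez("w1.npz",**cp)
E
```

```text
time_s: 1.33
tcp_pos: [0.4641, -0.3618, 0.1962]
orientation: [[0.939, 0.344, 0.0], [0.344, -0.939, -0.0], [0.0, 0.0, -1.0]]
wrist_force: [1.1, -0.0, -0.1]
width: 0.0858
grasp_force: 0.0
time_s: 2.17
tcp_pos: [0.5623, -0.2734, 0.1763]
orientation: [[0.667, 0.745, 0.0], [0.745, -0.667, 0.0], [0.0, -0.0, -1.0]]
wrist_force: [0.1, -0.1, -0.1]
width: 0.085
grasp_force: 0.0
shift cm [0.35 0.19 0.63] turn z 0.004 | q6 0.28 tilt [0. 0.] tcp [ 0.5623 -0.2734  0.1763] t 2.17
```

View pics/w1.png

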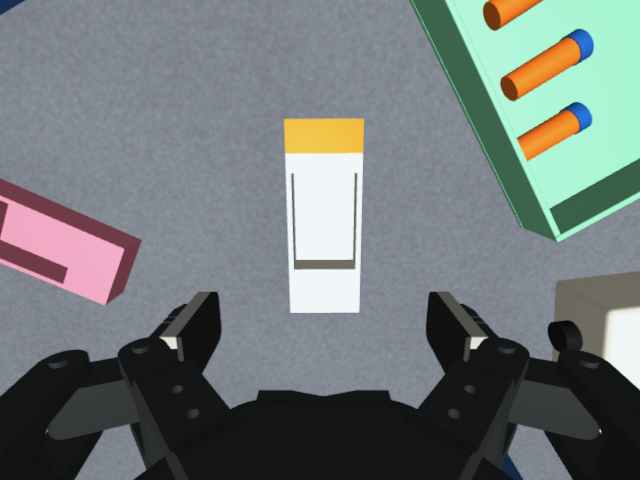

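The wrist view shows the stand's top quad at about (284,119), (364,119), (359,313), (291,313), with the orange band up to row 153. I'll back-project the corners.

```bash
cat >> h.py <<'E'
def quad(im,cp,lo,hi,uv,z):
    """corners of the bright top face -> world centre, yaw, sizes"""
    hsv=cv2.cvtColor(im,cv2.COLOR_RGB2HSV); m=sum(cv2.inRange(hsv,l,h) for l,h in zip(lo,hi))
    cs=cv2.findContours(m,cv2.RETR_EXTERNAL,cv2.CHAIN_APPROX_NONE)[0]
    c=max((c for c in cs if cv2.contourArea(c)>500),key=lambda c:cv2.pointPolygonTest(c,tuple(map(float,uv)),True))
    h=cv2.convexHull(c); w=np.array([ray(p[0],cp,z)[:2] for p in h])
    r=cv2.minAreaRect((w*1e3).astype(np.float32)); b=cv2.boxPoints(r)
    e=max((b[1]-b[0],b[2]-b[1]),key=np.linalg.norm); k=np.arctan2(e[1],e[0])%np.pi
    print("centre",np.round(r[0],1),"size",np.round(r[1],1),"yaw",round(k,4),"area fill",round(cv2.contourArea((w*1e3).astype(np.float32))/(r[1][0]*r[1][1]),3))
    return np.array(r[0])/1e3,k
E
python3 - <<'E'
from h import *
cp=dict(np.load("w1.npz")); im=cv2.imread("pics/w1.png")[:,:,::-1].copy()
c,k=quad(im,cp,[(0,0,215),(12,120,150)],[(179,40,255),(28,255,255)],(325,200),.045)
for uv in((284,118.5),(364.5,118.5),(359.5,313),(290.5,313),(324,153)):print(ray(uv,cp,.045).round(4))
t=cv2.imread("pics/top0.png")[:,:,::-1].copy()
quad(t,bot.camera_params("top"),[(0,0,170),(5,120,130)],[(179,40,255),(22,255,255)],(535,170),.045)
plan(.4716,.2005,.12,0)
E
```

```text
centre [ 566.7 -270.3] size [159.6  60.1] yaw 0.845 area fill 0.996
[ 0.5976 -0.1906  0.045 ]
[ 0.6426 -0.2309  0.045 ]
[ 0.536  -0.3511  0.045 ]
[ 0.4911 -0.3109  0.045 ]
[ 0.6033 -0.2294  0.045 ]
centre [ 567.  -270.5] size [161.4  60.6] yaw 0.8482 area fill 0.992
shift cm [ 29.06 -38.52   5.63] turn z 0.835 | q6 0.28 tilt [ 0. -0.] tcp [ 0.5623 -0.2734  0.1763] t 2.22
```

```bash
python3 -m crank '{"grip":[1,1,1,1,1,1,1,1,1,1],"delta_pos":[[2.1,-2.75,0],[2.1,-2.75,0],[2.1,-2.75,0],[2.1,-2.75,0],[2.1,-2.75,0],[2.1,-2.75,0],[2.1,-2.75,0],[2.1,-2.75,0],[2.1,-2.75,0],[2.1,-2.75,0]],"rot":[[0,0,0],[0,0,0],[0,0,0],[0,0,0],[0,0,0],[0,0,0],[0,0,0],[0,0,0],[0,0,0],[0,0,0]]}' | head -2
python3 -m crank '{"grip":[1,1,1,1,1,1,1,1,1,1],"delta_pos":[[2.1,-2.75,0],[2.1,-2.75,0],[2.1,-2.75,0],[2.1,-2.75,0],[0,0,0.5],[0,0,0.5],[0,0,0.5],[0,0,0.5],[0,0,0.5],[0,0,0.5]],"rot":[[0,0,0],[0,0,0],[0,0,0],[0,0,0],[0,0,0.12],[0,0,0.12],[0,0,0.12],[0,0,0.12],[0,0,0.12],[0,0,0.12]]}' |head -3
python3 -m crank '{"grip":[1,1,1,1,1,1,1,1,1,1],"delta_pos":[[0,0,0],[0,0,0],[0,0,0],[0,0,0],[0,0,0],[0,0,0],[0,0,0],[0,0,0],[0,0,0],[0,0,0]],"rot":[[0,0,0.115],[0,0,0],[0,0,0],[0,0,0],[0,0,0],[0,0,0],[0,0,0],[0,0,0],[0,0,0],[0,0,0]]}' |head -3
cat > w.py <<'E'
import sys
from h import *
n,x,y,z=sys.argv[1],*map(float,sys.argv[2:5])
cp=bot.camera_params("wrist"); im=bot.grab_frame("wrist"); cv2.imwrite(f"pics/{sys.argv[5]}.png",im[:,:,::-1])
lo,hi=dict(yellow=((22,60,185),(36,255,255)),green=((55,90,160),(85,255,255)))[n]
uv=proj([[x,y,z]],cp)[0]; print("uv",uv.round())
c,k=quad(im,cp,[lo],[hi],uv,z)
plan(*c,.12,k)
E
python3 w.py yellow .4716 .2005 .03 w2
```

```text
time_s: 3.05
tcp_pos: [0.4982, 0.0682, 0.1766]
time_s: 3.88
tcp_pos: [0.4733, 0.2028, 0.1462]
orientation: [[0.994, 0.107, 0.0], [0.107, -0.994, 0.0], [0.0, -0.0, -1.0]]
time_s: 4.72
tcp_pos: [0.4733, 0.2027, 0.1463]
orientation: [[1.0, 0.002, -0.0], [0.002, -1.0, -0.0], [-0.0, 0.0, -1.0]]
uv [325. 236.]
centre [472.1 199.9] size [159.3  60.4] yaw 0.0037 area fill 0.997
shift cm [-0.12  0.28  2.63] turn z -0.002 | q6 1.97 tilt [-0.  0.] tcp [0.4733 0.2027 0.1463] t 4.77
```

View pics/w2.png

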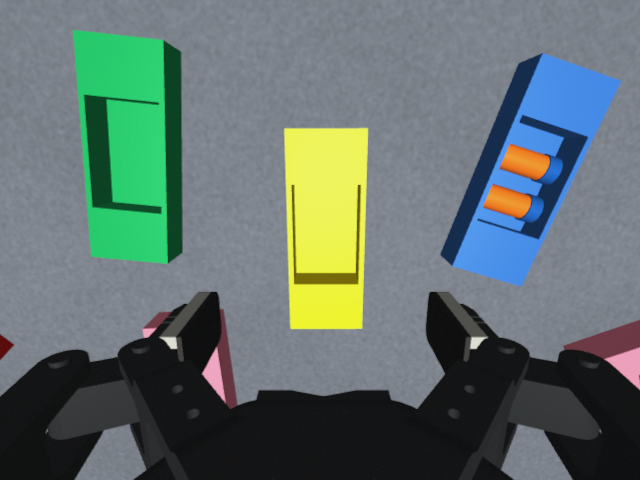

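Wrist view: yellow at (325,228) lies between the fingers. Green is at upper left (130,150) and blue with vials at upper right, both clear of the fingers. Now descend and grip.

```bash
python3 -m crank '{"grip":[1,1,1,1,1,1,1,1,1,1],"delta_pos":[[-0.12,0.28,0.7],[0,0,2],[0,0,2],[0,0,2],[0,0,2],[0,0,1.8],[0,0,1.4],[0,0,1.2],[0,0,1],[0,0,0]],"rot":[[0,0,-0.002],[0,0,0],[0,0,0],[0,0,0],[0,0,0],[0,0,0],[0,0,0],[0,0,0],[0,0,0],[0,0,0]]}' 30
python3 -m crank '{"grip":[-1,-1,-1,-1,-1,-1,-1,-1,-1,-1],"delta_pos":[[0,0,0],[0,0,0],[0,0,0],[0,0,0],[0,0,0],[0,0,0],[0,0,0],[0,0,0],[0,0,0],[0,0,0]],"rot":[[0,0,0],[0,0,0],[0,0,0],[0,0,0],[0,0,0],[0,0,0],[0,0,0],[0,0,0],[0,0,0],[0,0,0]]}' 30
```

```text
time_s: 5.6
tcp_pos: [0.4707, 0.1993, 0.0033]
orientation: [[1.0, 0.004, -0.003], [0.004, -1.0, -0.001], [-0.003, 0.001, -1.0]]
wrist_force: [-1.5, -0.1, 0.0]
width: 0.0852
grasp_force: 0.0
time_s: 6.43
tcp_pos: [0.4726, 0.2001, 0.006]
orientation: [[1.0, 0.004, 0.001], [0.004, -1.0, 0.0], [0.001, -0.0, -1.0]]
wrist_force: [-0.2, 0.6, 7.4]
width: 0.0597
grasp_force: 33.5
```

```bash
python3 -m crank '{"grip":[-1,-1,-1,-1,-1,-1,-1,-1,-1,-1],"delta_pos":[[0,0,-0.5],[0,0,-1],[0,0,-1.5],[0,0,-2],[0,0,-2],[0,0,-2],[0,0,-2],[0,0,-2],[0,0,-1],[0,0,0]],"rot":[[0,0,0],[0,0,0],[0,0,0],[0,0,0],[0,0,0],[0,0,0],[0,0,0],[0,0,0],[0,0,0],[0,0,0]]}' 30
python3 - <<'E'
from h import *
plan(.5507,-.2889,.146,.8455)
E
```

```text
time_s: 7.27
tcp_pos: [0.4734, 0.2005, 0.1479]
orientation: [[1.0, 0.004, 0.004], [0.004, -1.0, 0.002], [0.004, -0.002, -1.0]]
wrist_force: [0.2, 0.5, -1.0]
width: 0.0595
grasp_force: 32.9
shift cm [ 7.54 48.97  0.14] turn z -0.842 | q6 1.96 tilt [0.004 0.002] tcp [0.4734 0.2005 0.1479] t 7.27
```

```bash
python3 -m crank '{"grip":[-1,-1,-1,-1,-1,-1,-1,-1,-1,-1],"delta_pos":[[0.2,1,0],[0.3,2,0],[0.4,2.7,0],[0.4,2.7,0],[0.4,2.7,0],[0.4,2.7,0],[0.4,2.7,0],[0.4,2.7,0],[0.4,2.7,0],[0.4,2.7,0]],"rot":[[0,0,0],[0,0,0],[0,0,0],[0,0,0],[0,0,0],[0,0,0],[0,0,0],[0,0,0],[0,0,0],[0,0,0]]}' |head -2
python3 -m crank '{"grip":[-1,-1,-1,-1,-1,-1,-1,-1,-1,-1],"delta_pos":[[0.4,2.7,0],[0.4,2.7,0],[0.4,2.7,0],[0.4,2.7,0],[0.4,2.7,0],[0.4,2.7,0],[0.4,2.7,0],[0.4,2.7,0],[0.4,2,0],[0.24,0.77,0]],"rot":[[0,0,0],[0,0,0],[0,0,0],[0,0,0],[0,0,0],[0,0,0],[0,0,0],[0,0,0],[0,0,0],[0,0,0]]}' |head -2
python3 -m crank '{"grip":[-1,-1,-1,-1,-1,-1,-1,-1,-1,-1],"delta_pos":[[0,0,0],[0,0,0],[0,0,0],[0,0,0],[0,0,0],[0,0,0],[0,0,0],[0,0,0],[0,0,0],[0,0,0]],"rot":[[0,0,-0.1],[0,0,-0.11],[0,0,-0.11],[0,0,-0.11],[0,0,-0.11],[0,0,-0.11],[0,0,-0.1],[0,0,-0.092],[0,0,0],[0,0,0]]}' |head -3
python3 - <<'E'
from h import *
plan(.5507,-.2889,.07,.8455)
cp=bot.camera_params("wrist"); im=bot.grab_frame("wrist"); cv2.imwrite("pics/w3.png",im[:,:,::-1])
z=bot.get_obs()["tcp_pos"][2]-.006+.03
quad(im,cp,[(22,60,185)],[(36,255,255)],(325,300),z)
np.savez("w3.npz",**cp)
E
```

```text
time_s: 8.1
tcp_pos: [0.5088, -0.0479, 0.1437]
time_s: 8.93
tcp_pos: [0.5483, -0.2924, 0.1434]
time_s: 9.77
tcp_pos: [0.5485, -0.289, 0.1441]
orientation: [[0.665, 0.747, -0.002], [0.747, -0.665, 0.001], [-0.0, -0.002, -1.0]]
shift cm [0.16 0.17 7.41] turn z -0.002 | q6 0.24 tilt [-0.002  0.001] tcp [ 0.5485 -0.289   0.1441] t 9.77
centre [ 563.9 -272.5] size [112.8  59.7] yaw 0.8433 area fill 0.998
```

View pics/w3.png

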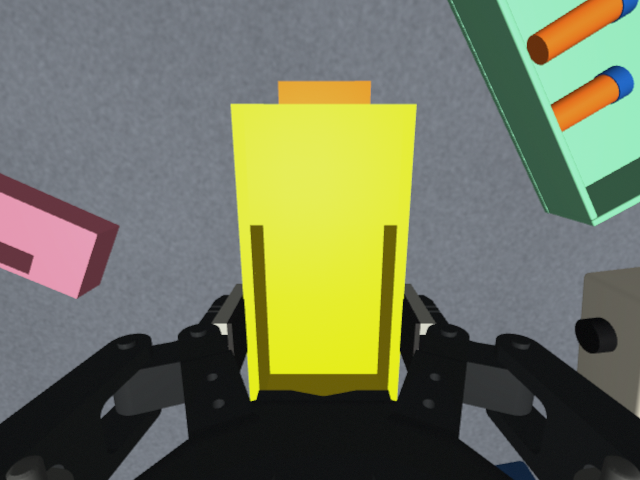

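Yellow is held squarely, with its far edge at row 104 (columns 231–417) and the orange band visible beyond it at (325,92). I'll check the tray in the tool frame, then approach.

```bash
python3 - <<'E'
from h import *
cp=dict(np.load("w3.npz")); o=bot.get_obs(); R=np.array(o["orientation"])
for uv in((231,103.5),(417,103.5)):
    print((R.T@(ray(uv,cp,o["tcp_pos"][2]+.024)-o["tcp_pos"])*1e3).round(1))
E
python3 -m crank '{"grip":[-1,-1,-1,-1,-1,-1,-1,-1,-1,-1],"delta_pos":[[0.16,0.17,0.8],[0,0,1.2],[0,0,1.4],[0,0,1.4],[0,0,1.2],[0,0,0.8],[0,0,0.6],[0,0,0],[0,0,0],[0,0,0]],"rot":[[0,0,-0.002],[0,0,0],[0,0,0],[0,0,0],[0,0,0],[0,0,0],[0,0,0],[0,0,0],[0,0,0],[0,0,0]]}'
python3 - <<'E'
from h import *
plan(.5507,-.2889,.051,.8455)
E
```

```text
[ 78.8 -29.2 -24. ]
[ 78.7  30.2 -24.1]
time_s: 10.65
tcp_pos: [0.5521, -0.2896, 0.0718]
orientation: [[0.662, 0.75, 0.001], [0.75, -0.662, -0.0], [0.0, 0.001, -1.0]]
wrist_force: [0.8, -0.6, -1.8]
width: 0.0592
grasp_force: 32.9
shift cm [-0.04 -0.16  2.08] turn z 0.002 | q6 0.24 tilt [ 0.001 -0.   ] tcp [ 0.5521 -0.2896  0.0718] t 10.65
```

```bash
cat > chk.py <<'E'
import sys
from h import *
ztop,pic,zs=float(sys.argv[1]),sys.argv[2],float(sys.argv[3])
n=sys.argv[4]
col=dict(yellow=((22,60,185),(33,255,255)),green=((60,90,140),(85,255,255)))[n]
cp=bot.camera_params("wrist"); im=bot.grab_frame("wrist"); cv2.imwrite(f"pics/{pic}.png",im[:,:,::-1])
hsv=cv2.cvtColor(im,cv2.COLOR_RGB2HSV)
S=np.array([.5668,-.2704]); k=.8455; Q=np.array([[np.cos(k),np.sin(k)],[-np.sin(k),np.cos(k)]])
def st(uv,z): return (Q@(ray(uv,cp,z)[:2]-S)*1e3)
def top(m,z,l):
    c=max(cv2.findContours(m,cv2.RETR_EXTERNAL,cv2.CHAIN_APPROX_NONE)[0],key=cv2.contourArea)
    P=np.array([st(p[0],z) for p in c]); xm=np.percentile(P[:,0],99)
    out=[]
    for x in(xm-8,xm-20,xm-35):
        b=P[abs(P[:,0]-x)<1.5]; out.append((round(b[:,1].min(),1),round(b[:,1].max(),1)))
    print(l,"front x",round(P[:,0].max(),1),round(xm,1),"y at -8,-20,-35:",out)
top(cv2.inRange(hsv,*col),ztop,n)
if len(sys.argv)>5: top(cv2.inRange(hsv,(22,60,185),(33,255,255)),zs,"below")
else: top(cv2.bitwise_or(cv2.inRange(hsv,(8,120,150),(21,255,255)),cv2.inRange(hsv,*col)),zs,"stand band+")
o=bot.get_obs(); print((Q@(np.array(o["tcp_pos"][:2])-S)*1e3).round(1),np.round(o["tcp_pos"],4))
E
python3 chk.py .0958 w4 .045 yellow
```

```text
yellow front x 54.9 54.9 y at -8,-20,-35: [(np.float64(-31.8), np.float64(27.7)), (np.float64(-31.9), np.float64(27.8)), (np.float64(-31.9), np.float64(27.7))]
stand band+ front x 80.0 80.0 y at -8,-20,-35: [(np.float64(-29.5), np.float64(30.0)), (np.float64(-44.8), np.float64(40.2)), (np.float64(-44.8), np.float64(40.3))]
[-24.1  -1.9] [ 0.5522 -0.2897  0.072 ]
```

View pics/w4.png

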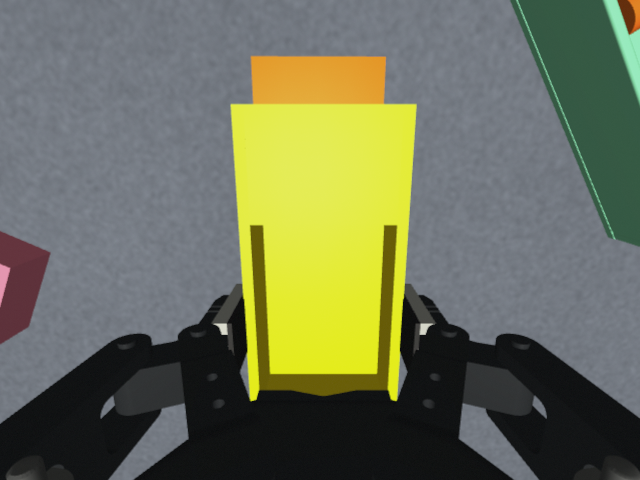

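Picture: the stand's orange end (252–386, row 57) shows beyond the tray's front edge at row 104. Along the stand the tray is right, but it sits 2.3 mm off across, so I'll shift and lower gently.

```bash
python3 -m crank '{"grip":[-1,-1,-1,-1,-1,-1,-1,-1,-1,-1],"delta_pos":[[0,-0.23,0],[0,0,0.3],[0,0,0.4],[0,0,0.4],[0,0,0.3],[0,0,0.2],[0,0,0.1],[0,0,0],[0,0,0],[0,0,0]],"rot":[[0,0,0],[0,0,0],[0,0,0],[0,0,0],[0,0,0],[0,0,0],[0,0,0],[0,0,0],[0,0,0],[0,0,0]]}'
python3 chk.py .0788 w5 .045 yellow
```

```text
time_s: 11.53
tcp_pos: [0.55, -0.2879, 0.0544]
orientation: [[0.662, 0.75, 0.0], [0.75, -0.662, -0.0], [0.0, 0.0, -1.0]]
wrist_force: [-0.1, -0.4, -1.8]
width: 0.0597
grasp_force: 32.9
yellow front x 54.7 54.7 y at -8,-20,-35: [(np.float64(-29.0), np.float64(30.3)), (np.float64(-29.1), np.float64(30.1)), (np.float64(-29.2), np.float64(30.2))]
stand band+ front x 79.9 79.9 y at -8,-20,-35: [(np.float64(-29.7), np.float64(30.0)), (np.float64(-29.7), np.float64(30.1)), (np.float64(-37.7), np.float64(38.6))]
[-24.2   0.9] [ 0.5501 -0.288   0.0544]
```

```bash
python3 -m crank '{"grip":[-1,-1,-1,-1,-1,-1,-1,-1,-1,-1],"delta_pos":[[0,0.03,0.1],[0,0,0.1],[0,0,0.05],[0,0,0.03],[0,0,0.02],[0,0,0.02],[0,0,0],[0,0,0],[0,0,0],[0,0,0]],"rot":[[0,0,0],[0,0,0],[0,0,0],[0,0,0],[0,0,0],[0,0,0],[0,0,0],[0,0,0],[0,0,0],[0,0,0]]}'

```

```text
time_s: 12.42
tcp_pos: [0.5502, -0.2881, 0.0511]
orientation: [[0.662, 0.75, 0.0], [0.75, -0.662, -0.0], [0.0, 0.0, -1.0]]
wrist_force: [-0.8, 0.2, -1.7]
width: 0.0597
grasp_force: 33.0
```

```bash
Z='[0,0,0]'; python3 -m crank '{"grip":[-1,-1,-1,-1,-1,-1,-1,-1,-1,-1],"delta_pos":[[0,0,0.04],[0,0,0.04],[0,0,0.04],[0,0,0],[0,0,0],[0,0,0],[0,0,0],[0,0,0],[0,0,0],[0,0,0]],"rot":[[0,0,0],[0,0,0],[0,0,0],[0,0,0],[0,0,0],[0,0,0],[0,0,0],[0,0,0],[0,0,0],[0,0,0]]}'

```

```text
time_s: 13.25
tcp_pos: [0.5502, -0.2881, 0.051]
orientation: [[0.662, 0.75, 0.0], [0.75, -0.662, -0.0], [0.0, 0.0, -1.0]]
wrist_force: [-3.4, 2.1, 11.5]
width: 0.0592
grasp_force: 34.3
```

Contact. Ease off and release.

```bash
python3 -m crank '{"grip":[-1,-1,0.45,0.5,0.55,0.6,0.7,0.8,1,1],"delta_pos":[[0,0,-0.05],[0,0,0],[0,0,0],[0,0,0],[0,0,0],[0,0,0],[0,0,0],[0,0,0],[0,0,0],[0,0,0]],"rot":[[0,0,0],[0,0,0],[0,0,0],[0,0,0],[0,0,0],[0,0,0],[0,0,0],[0,0,0],[0,0,0],[0,0,0]]}'
python3 -m crank '{"grip":[1,1,1,1,1,1,1,1,1,1],"delta_pos":[[0,0,-0.3],[0,0,-0.7],[0,0,-1.5],[0,0,-2],[0,0,-2],[0,0,-2],[0,0,-2],[0,0,-2],[0,0,-1],[0,0,0]],"rot":[[0,0,0],[0,0,0],[0,0,0],[0,0,0],[0,0,0],[0,0,0],[0,0,0],[0,0,0],[0,0,0],[0,0,0]]}'
python3 chk.py .075 w6 .045 yellow
python3 - <<'E'
from h import *
im=cv2.imread("pics/w6.png")[:,:,::-1].copy(); cp=bot.camera_params("wrist")
quad(im,cp,[(22,60,185)],[(33,255,255)],(325,250),.075)
print(np.array([.5668,-.2704])-.025*np.array([np.cos(.8455),np.sin(.8455)]))
# green from w2-type estimate
plan(.531,.349,.16,-.1)
E
```

```text
time_s: 14.08
tcp_pos: [0.5502, -0.2881, 0.0503]
orientation: [[0.662, 0.75, -0.0], [0.75, -0.662, 0.0], [-0.0, -0.0, -1.0]]
wrist_force: [0.4, 0.2, -0.4]
width: 0.0853
grasp_force: 0.0
time_s: 14.92
tcp_pos: [0.5516, -0.2888, 0.1884]
orientation: [[0.662, 0.75, 0.004], [0.75, -0.662, -0.002], [0.001, 0.005, -1.0]]
wrist_force: [-0.3, -0.1, -0.3]
width: 0.0852
grasp_force: 0.0
yellow front x 58.5 57.2 y at -8,-20,-35: [(np.float64(-29.3), np.float64(29.7)), (np.float64(-29.7), np.float64(30.0)), (np.float64(-29.4), np.float64(29.8))]
stand band+ front x 79.6 79.6 y at -8,-20,-35: [(np.float64(-29.7), np.float64(29.4)), (np.float64(-29.3), np.float64(29.7)), (np.float64(-32.9), np.float64(33.3))]
[-24.1   0. ] [ 0.5508 -0.2884  0.1866]
centre [ 550.5 -287. ] size [162.8  59.6] yaw 0.8466 area fill 0.984
[ 0.55021607 -0.28910757]
shift cm [ 46.49 -43.66   2.58] turn z 0.948 | q6 0.24 tilt [ 0.002 -0.001] tcp [ 0.5508 -0.2884  0.1866] t 14.97
```

View pics/w6.png

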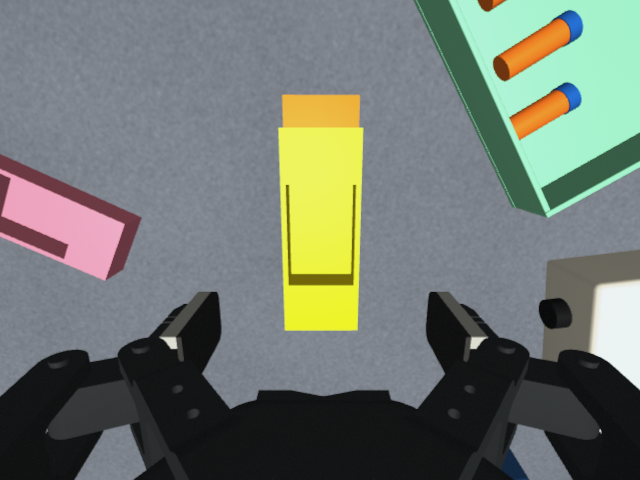

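Yellow rests squarely on the stand, with the orange band showing at rows 95–127 beyond it. From the back edge its centre is at −24.6 mm. Now the green tray.

```bash
python3 -m crank '{"grip":[1,1,1,1,1,1,1,1,1,1],"delta_pos":[[2.3,-2.15,0],[2.5,-2.35,0],[2.5,-2.35,0],[2.5,-2.35,0],[2.5,-2.35,0],[2.5,-2.35,0],[2.5,-2.35,0],[2.5,-2.35,0],[2.5,-2.35,0],[2.5,-2.35,0]],"rot":[[0,0,0],[0,0,0],[0,0,0],[0,0,0],[0,0,0],[0,0,0],[0,0,0],[0,0,0],[0,0,0],[0,0,0]]}' | head -2
python3 -m crank '{"grip":[1,1,1,1,1,1,1,1,1,1],"delta_pos":[[2.5,-2.35,0],[2.5,-2.35,0],[2.5,-2.35,0],[2.5,-2.35,0],[2.5,-2.35,0],[2.5,-2.35,0],[2.5,-2.35,0],[2.5,-2.35,0],[1.7,-1.56,0],[0,0,0]],"rot":[[0,0,0],[0,0,0],[0,0,0],[0,0,0],[0,0,0],[0,0,0],[0,0,0],[0,0,0],[0,0,0],[0,0,0.1]]}' | head -2
python3 -m crank '{"grip":[1,1,1,1,1,1,1,1,1,1],"delta_pos":[[0,0,0.5],[0,0,0.5],[0,0,0.5],[0,0,0.5],[0,0,0.5],[0,0,0],[0,0,0],[0,0,0],[0,0,0],[0,0,0]],"rot":[[0,0,0.12],[0,0,0.12],[0,0,0.12],[0,0,0.12],[0,0,0.12],[0,0,0.12],[0,0,0.12],[0,0,0],[0,0,0],[0,0,0]]}' |head -3
python3 w.py green .531 .349 .03 w7
```

```text
time_s: 15.8
tcp_pos: [0.5383, 0.0536, 0.1839]
time_s: 16.63
tcp_pos: [0.5294, 0.3535, 0.1835]
time_s: 17.47
tcp_pos: [0.5301, 0.3492, 0.1595]
orientation: [[0.996, -0.088, -0.001], [-0.088, -0.996, -0.001], [-0.001, 0.001, -1.0]]
uv [322. 229.]
centre [531.9 347.7] size [ 60.4 159.7] yaw 3.0446 area fill 0.994
shift cm [0.18 0.13 3.98] turn z 0.008 | q6 2.24 tilt [-0.001 -0.   ] tcp [0.5302 0.3493 0.1598] t 17.52
```

View pics/w7.png

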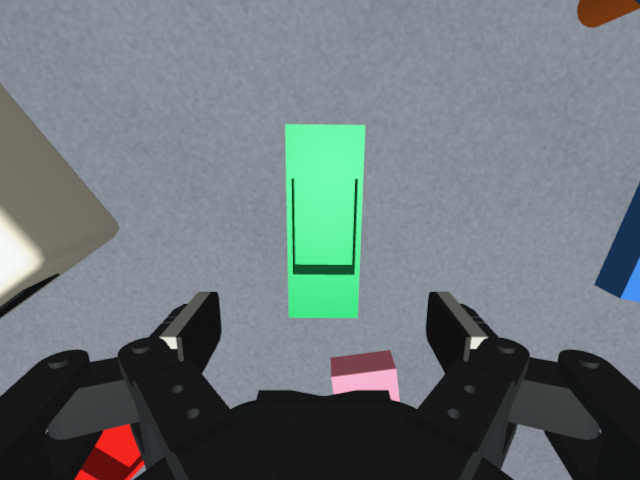

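Wrist view: green at (325,220) between the fingers; the white machine at left and the pink tray at (365,375) are clear.

```bash
python3 -m crank '{"grip":[1,1,1,1,1,1,1,1,1,1],"delta_pos":[[0.18,0.13,1],[0,0,2],[0,0,2.2],[0,0,2.2],[0,0,2.2],[0,0,2],[0,0,1.6],[0,0,1.2],[0,0,1],[0,0,0]],"rot":[[0,0,0.008],[0,0,0],[0,0,0],[0,0,0],[0,0,0],[0,0,0],[0,0,0],[0,0,0],[0,0,0],[0,0,0]]}' 30
python3 -m crank '{"grip":[-1,-1,-1,-1,-1,-1,-1,-1,-1,-1],"delta_pos":[[0,0,0],[0,0,0],[0,0,0],[0,0,0],[0,0,0],[0,0,0],[0,0,0],[0,0,0],[0,0,0],[0,0,0]],"rot":[[0,0,0],[0,0,0],[0,0,0],[0,0,0],[0,0,0],[0,0,0],[0,0,0],[0,0,0],[0,0,0],[0,0,0]]}' 30
python3 -m crank '{"grip":[-1,-1,-1,-1,-1,-1,-1,-1,-1,-1],"delta_pos":[[0,0,-0.5],[0,0,-1],[0,0,-2],[0,0,-2.5],[0,0,-2.5],[0,0,-2.5],[0,0,-2.5],[0,0,-2],[0,0,-1],[0,0,0]],"rot":[[0,0,0],[0,0,0],[0,0,0],[0,0,0],[0,0,0],[0,0,0],[0,0,0],[0,0,0],[0,0,0],[0,0,0]]}' 30
python3 - <<'E'
from h import *
plan(.567,-.270,.17,.8455)
E
```

```text
time_s: 18.35
tcp_pos: [0.5311, 0.3472, 0.0042]
orientation: [[0.995, -0.1, -0.002], [-0.1, -0.995, -0.002], [-0.002, 0.002, -1.0]]
wrist_force: [-0.4, 0.0, -0.6]
width: 0.0855
grasp_force: 0.0
time_s: 19.18
tcp_pos: [0.5328, 0.3484, 0.0075]
orientation: [[0.995, -0.1, 0.001], [-0.1, -0.995, 0.001], [0.001, -0.001, -1.0]]
wrist_force: [-0.3, -0.3, 6.3]
width: 0.0591
grasp_force: 34.2
time_s: 20.02
tcp_pos: [0.5333, 0.3487, 0.1744]
orientation: [[0.995, -0.1, 0.004], [-0.1, -0.995, 0.002], [0.004, -0.003, -1.0]]
wrist_force: [-0.3, 0.6, -0.9]
width: 0.0591
grasp_force: 33.3
shift cm [ 9.54 61.23  0.31] turn z -0.946 | q6 2.25 tilt [0.004 0.002] tcp [0.5333 0.3487 0.1744] t 20.02
```

```bash
python3 -m crank '{"grip":[-1,-1,-1,-1,-1,-1,-1,-1,-1,-1],"delta_pos":[[0.2,1.2,0],[0.3,2,0],[0.45,2.9,0],[0.45,2.9,0],[0.45,2.9,0],[0.45,2.9,0],[0.45,2.9,0],[0.45,2.9,0],[0.45,2.9,0],[0.45,2.9,0]],"rot":[[0,0,0],[0,0,0],[0,0,0],[0,0,0],[0,0,0],[0,0,0],[0,0,0],[0,0,0],[0,0,0],[0,0,0]]}' |head -2
python3 -m crank '{"grip":[-1,-1,-1,-1,-1,-1,-1,-1,-1,-1],"delta_pos":[[0.45,2.9,0],[0.45,2.9,0],[0.45,2.9,0],[0.45,2.9,0],[0.45,2.9,0],[0.45,2.9,0],[0.45,2.9,0],[0.45,2.9,0],[0.45,2.9,0],[0.45,2.9,0]],"rot":[[0,0,0],[0,0,0],[0,0,0],[0,0,0],[0,0,0],[0,0,0],[0,0,0],[0,0,0],[0,0,0],[0,0,0]]}' |head -2
python3 -m crank '{"grip":[-1,-1,-1,-1,-1,-1,-1,-1,-1,-1],"delta_pos":[[0.45,2.9,0],[0.44,2,0],[0.05,0.93,0],[0,0,0],[0,0,0],[0,0,0],[0,0,0],[0,0,0],[0,0,0],[0,0,0]],"rot":[[0,0,0],[0,0,0],[0,0,-0.12],[0,0,-0.12],[0,0,-0.12],[0,0,-0.12],[0,0,-0.12],[0,0,-0.12],[0,0,-0.12],[0,0,-0.106]]}' |head -3
python3 - <<'E'
from h import *
plan(.567,-.270,.103,.8455)
E
```

```text
time_s: 20.85
tcp_pos: [0.5449, 0.0791, 0.1696]
time_s: 21.68
tcp_pos: [0.5605, -0.2134, 0.1694]
time_s: 22.52
tcp_pos: [0.5641, -0.2707, 0.1692]
orientation: [[0.659, 0.752, -0.003], [0.752, -0.659, 0.001], [-0.001, -0.003, -1.0]]
shift cm [0.25 0.2  6.62] turn z 0.006 | q6 0.27 tilt [-0.003  0.001] tcp [ 0.5641 -0.2707  0.1692] t 22.52
```

```bash
python3 -m crank '{"grip":[-1,-1,-1,-1,-1,-1,-1,-1,-1,-1],"delta_pos":[[0.2,0.1,0.8],[0,0,1.2],[0,0,1.4],[0,0,1.4],[0,0,1.0],[0,0,0.6],[0,0,0],[0,0,0],[0,0,0],[0,0,0]],"rot":[[0,0,0.006],[0,0,0],[0,0,0],[0,0,0],[0,0,0],[0,0,0],[0,0,0],[0,0,0],[0,0,0],[0,0,0]]}'
python3 chk.py .1275 w8 .045 green
```

```text
time_s: 23.35
tcp_pos: [0.5684, -0.2702, 0.1081]
orientation: [[0.668, 0.744, 0.001], [0.744, -0.668, -0.001], [0.0, 0.001, -1.0]]
wrist_force: [0.7, -0.0, -0.9]
width: 0.0594
grasp_force: 33.3
green front x 80.0 79.9 y at -8,-20,-35: [(np.float64(-32.4), np.float64(28.8)), (np.float64(-32.4), np.float64(29.0)), (np.float64(-32.4), np.float64(29.0))]
stand band+ front x 88.6 88.5 y at -8,-20,-35: [(np.float64(-52.9), np.float64(49.4)), (np.float64(-53.0), np.float64(49.2)), (np.float64(-52.8), np.float64(49.6))]
[ 1.2 -1. ] [ 0.5684 -0.2702  0.1082]
```

```bash
python3 -m crank '{"grip":[-1,-1,-1,-1,-1,-1,-1,-1,-1,-1],"delta_pos":[[0,-0.19,0.2],[0,0,0.4],[0,0,0.5],[0,0,0.5],[0,0,0.3],[0,0,0.2],[0,0,0],[0,0,0],[0,0,0],[0,0,0]],"rot":[[0,0,0],[0,0,0],[0,0,0],[0,0,0],[0,0,0],[0,0,0],[0,0,0],[0,0,0],[0,0,0],[0,0,0]]}'
python3 chk.py .109 w9 .045 green
python3 - <<'E'
from h import *
im=cv2.imread("pics/w9.png")[:,:,::-1].copy(); cp=bot.camera_params("wrist")
quad(im,cp,[(60,90,140)],[(85,255,255)],(325,250),bot.get_obs()["tcp_pos"][2]+.0225)
E
```

```text
time_s: 24.23
tcp_pos: [0.5667, -0.2688, 0.0866]
orientation: [[0.668, 0.745, 0.0], [0.745, -0.668, -0.0], [0.0, 0.0, -1.0]]
wrist_force: [0.9, 0.0, -0.9]
width: 0.0591
grasp_force: 33.3
green front x 79.5 79.5 y at -8,-20,-35: [(np.float64(-29.4), np.float64(30.3)), (np.float64(-29.2), np.float64(30.5)), (np.float64(-29.3), np.float64(30.5))]
stand band+ front x 86.2 86.2 y at -8,-20,-35: [(np.float64(-45.2), np.float64(46.4)), (np.float64(-45.4), np.float64(46.3)), (np.float64(-45.3), np.float64(46.3))]
[1.1 1.2] [ 0.5666 -0.2688  0.0866]
centre [ 581.3 -253. ] size [113.6  60. ] yaw 0.841 area fill 0.998
```

```bash
python3 -m crank '{"grip":[-1,-1,-1,-1,-1,-1,-1,-1,-1,-1],"delta_pos":[[0.02,0.03,0.1],[0,0,0.1],[0,0,0.1],[0,0,0.05],[0,0,0.03],[0,0,0.02],[0,0,0],[0,0,0],[0,0,0],[0,0,0]],"rot":[[0,0,-0.005],[0,0,0],[0,0,0],[0,0,0],[0,0,0],[0,0,0],[0,0,0],[0,0,0],[0,0,0],[0,0,0]]}'

```

```text
time_s: 25.12
tcp_pos: [0.5667, -0.2687, 0.0825]
orientation: [[0.664, 0.748, -0.0], [0.748, -0.664, 0.0], [-0.0, -0.0, -1.0]]
wrist_force: [-1.2, -0.2, 2.7]
width: 0.0591
grasp_force: 33.6
```

```bash
python3 -m crank '{"grip":[-1,-1,-1,-1,-1,-1,-1,-1,-1,-1],"delta_pos":[[0,0,0.03],[0,0,0.02],[0,0,0],[0,0,0],[0,0,0],[0,0,0],[0,0,0],[0,0,0],[0,0,0],[0,0,0]],"rot":[[0,0,0],[0,0,0],[0,0,0],[0,0,0],[0,0,0],[0,0,0],[0,0,0],[0,0,0],[0,0,0],[0,0,0]]}'

```

```text
time_s: 25.95
tcp_pos: [0.5667, -0.2687, 0.0825]
orientation: [[0.664, 0.748, -0.0], [0.748, -0.664, 0.0], [-0.0, -0.0, -1.0]]
wrist_force: [-3.2, 1.2, 7.0]
width: 0.0596
grasp_force: 34.3
```

Contact. Ease off, release and retreat.

```bash
python3 -m crank '{"grip":[-1,-1,0.45,0.5,0.55,0.6,0.7,0.8,1,1],"delta_pos":[[0,0,-0.03],[0,0,0],[0,0,0],[0,0,0],[0,0,0],[0,0,0],[0,0,0],[0,0,0],[0,0,0],[0,0,0]],"rot":[[0,0,0],[0,0,0],[0,0,0],[0,0,0],[0,0,0],[0,0,0],[0,0,0],[0,0,0],[0,0,0],[0,0,0]]}'
python3 -m crank '{"grip":[1,1,1,1,1,1,1,1,1,1],"delta_pos":[[0,0,-0.3],[0,0,-0.7],[0,0,-1.5],[0,0,-2],[0,0,-2],[0,0,-2],[0,0,-2],[0,0,-1.5],[0,0,0],[0,0,0]],"rot":[[0,0,0],[0,0,0],[0,0,0],[0,0,0],[0,0,0],[0,0,0],[0,0,0],[0,0,0],[0,0,0],[0,0,0]]}' | head -2
python3 -m crank '{"grip":[1,1,1,1,1,1,1,1,1,1],"delta_pos":[[-2,0,0],[-3,0,0],[-3,0,0],[-2,0,0],[-1,0,0],[0,0,0],[0,0,0],[0,0,0],[0,0,0],[0,0,0]],"rot":[[0,0,0],[0,0,0],[0,0,0],[0,0,0],[0,0,0],[0,0,0],[0,0,0],[0,0,0],[0,0,0],[0,0,0]]}' | head -2
python3 - <<'E'
from h import *
cp=bot.camera_params("wrist"); im=bot.grab_frame("wrist"); cv2.imwrite("pics/w10.png",im[:,:,::-1])
quad(im,cp,[(60,90,140)],[(85,255,255)],proj([[.567,-.27,.105]],cp)[0],.105)
s=bot.grab_frame("scene"); cv2.imwrite("pics/fin.png",np.hstack([cv2.resize(im[:, :][:, :, ::-1],(400,300)),cv2.resize(s[300:450,60:260][:,:,::-1],(400,300))]))
E
```

```text
time_s: 26.78
tcp_pos: [0.5668, -0.2687, 0.0822]
orientation: [[0.664, 0.748, 0.0], [0.748, -0.664, -0.0], [0.0, 0.0, -1.0]]
wrist_force: [0.2, -0.2, -0.2]
width: 0.0853
grasp_force: 0.0
time_s: 27.62
tcp_pos: [0.5673, -0.2689, 0.2033]
time_s: 28.45
tcp_pos: [0.4945, -0.3502, 0.2021]
centre [ 554.1 -283.9] size [123.   60.3] yaw 0.8456 area fill 0.999
```

View pics/fin.png

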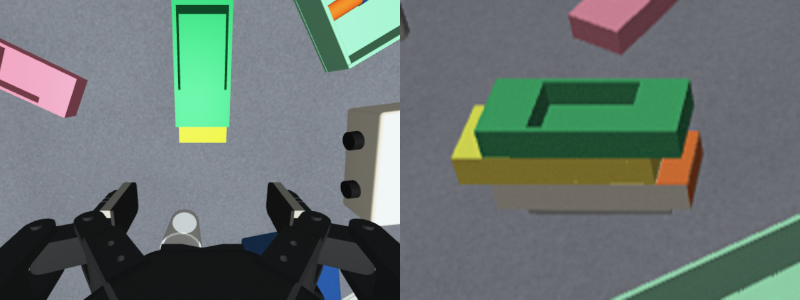

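The left half shows green squarely on yellow, with yellow's end at (203,135) sticking out. The right half shows the staggered stack flat on the stand with the orange band free below green. Green's rear edge is at −80.0 mm and yellow's at about −104.6 mm, both on the centre line within 0.6 mm.

```bash
python3 -c "
from cell import bot
print(bot.job_done())"
```

```text
the job is handed in; nothing more can be done
None
```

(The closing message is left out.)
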